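Pack two press kits into a pair of stack-nest bins

ROBOT

A 7-joint arm with a two-finger parallel gripper is mounted at the origin on a cart in front of the work surface, level with it; the furniture and walls round the work are solid. World frame = base frame: x ahead of the robot, y to its left, z up, the work surface at z = 0. Lengths are in m, angles in rad, forces in N, time in s.
With the tool pointing down it reaches from about 0.4 to 0.85 m from the base axis. Payload 10.4 kg.
Tool frame: the origin (TCP) lies midway between the tips of the shut fingers; the grasp point (between the pads) lies 19 mm behind it (r.grasp_offset is the distance from the TCP to the grasp point, in m); x points along the fingers, y is the direction in which the jaws open and shut, and the axes are right-handed (so a half turn about x gives the same grasp; the last joint's range is limited). The gripper opens to 87 mm and grips with 3 to 60 N. Pads are 19 mm wide; open, the fingers measure 117 mm over their backs; the gripper's body (75 mm by 190 mm) begins 51 mm behind the grasp point.
Start: joints at [1.258, 0.332, -0.065, 1.46, 0.022, 1.35, -0.088], TCP at [0.179, -0.599, 0.223] pointing down, gripper open.
Joint ranges: [-2.6, 2.6], [-0.5, 2.12], [-1.47, 1.34], [0.16, 2.42], [-1.27, 4.41], [0.06, 2.06], [-2.6, 2.6]. Speed limits (rad/s): [2.22, 2.22, 2.79, 2.79, 3.14, 3.14, 3.14].

INTERFACE

Orientations are given as a unit quaternion [x, y, z, w].
In Python, from bench import r, vision, close_job gives the robot as it stands. The module is installed in compiled form; this text tells all that it offers.
- The arm moves only by the shell command python3 -m pendant 'ROWS' [OPENING] [FORCE]. ROWS is text: rows parted by semicolons, each of 6 numbers parted by spaces: the shift along the tool's x, y, z in units of 0.25 m (1.0 is 0.25 m), then the turn, a rotation vector about the tool's x, y, z in units of 1.5 rad (1.0 is 1.5 rad). A call has 1 to 8 rows; each row is the pose to reach, as a shift and turn from the pose commanded when the call began, along the tool's axes at that moment; what a row does not reach only later rows make up. A row lasts 1/10 s, in which the tool goes at most 50 mm and 8.59 degrees, less where a joint would pass 70% of its speed; a pose out of reach is approached as far as the arm can. A call with a number of a shift or a turn outside -1 to 1 is refused whole. A call with a gripper value outside its range is refused whole. OPENING is the gripper command: -1 is shut, 1 is fully open, values between are in proportion, set as the call begins (- or left out, the last holds). The fingers move at their own pace and stop on an object; FORCE is the grip in N (left out, the last holds). Time passes only in rows, so rows that repeat a pose let the fingers close. It gives the time, the measured TCP pose, the force and the opening at its end, in the units of the state.
- r.read_state(): the state, without advancing time (a new reading comes with each control period).
- vision.camera(name): name is "side" or "top"; returns (picture, depth): 480x640x3 uint8, blue, green, red; 480x640 float32, m along the optical axis (not along the pixel's ray), 0 where there is no reading.
- vision.get_calibration(name): a dict with "camera_matrix" (3x3 intrinsics, pixels), "rvec" (rotation vector, rad) and "tvec" (3), from world to camera coordinates, as OpenCV has them. Camera axes: x right, y down, z forward; pixel columns grow to the right and rows downward; lengths in m; the calibration is good to about 2 mm. A picture is of the moment at which its call begins. get_calibration takes no time and is no camera call.
- close_job(): hands the job in, once; it reports no verdict.
The state is a dict: "time": time; "joint_positions": joint angles; "joint_vel": joint speeds; "joint_torque": joint torques, N m; "ee_pos": TCP position; "eef_rot": TCP orientation; "ft_force": force on the tool from outside, world axes, zero at the start; "torque": the same for the moment, N m; "width": finger opening in m.
Only numpy, scipy, OpenCV 4.12 (cv2) and the standard library are available. Lean on these libraries where they do the work, as an engineer would, in place of code of your own. Each camera call takes 0.05 s, during which the arm holds its last target. There are 200 camera calls.

TASK

Make up two kits in the pair of grey bins. First put the moulding kit in the larger base bin, standing upright: the grease tin in the half at its scooped end, the steel guide pin on its flange in the other half; then lift the smaller top bin by its middle post and set it on the base bin with its scooped end over the base bin's unscooped end, so that its lugs rest on the ledges instead of dropping in between them. Last, stand the marking kit upright in the top bin, the wooden lot stamp in the half at its scooped end and the glue stick in the other half; leave the talc pot and the steel disc where they are.

Things in the scene. Friction and masses are not known exactly. Their poses are not given: they have to be found in the camera images.
- base_bin: Larger grey open bin, outside 208x158x66 mm (x,y,z), 0.9 kg, loose; origin: centre of underside. Floor 3 mm, walls 4 mm. -x end wall has the scoop (80 wide, down to z=32, dark edge). Low divider at x=0, 20 mm high; halves centred at x=-50 (scooped) and +50. Four dark ledges reach 18 mm inward, 28 long, tops at z=58: on the +y wall at x=-72, +72; on the -y wall at x=-28, +28.
- top_post (a point): Grip point on the top bin's post, 50 mm above the bin's underside; axes are the bin's. Smaller grey tray, 186x100x30 mm, 136 wide over its lugs, floor 3 mm, 0.35 kg, loose. Post dark, 16 mm square along x, y, top at 64 mm. Halves centred at x=-49 (scooped end) and +49, low divider between. Stacked with x opposite to the base bin's x and centred, this point is 108 mm above the base bin's origin.
- top_scoop (a point): Middle of the top bin's scooped -x end wall, 91.5 mm from its centre, 14 mm above its underside (scoop 50 mm wide, dark edge). The bin's dark lugs, 24 mm long, stand out at its foot: on the -y side at x=-72, +72, on the +y side at x=-28, +28 mm. Turned half a turn they lie on the ledges, with 7 mm play inside the base bin each way; the same way round as the base bin they drop between them.
- grease_tin_mid (a point): Grease tin: short round tin with a red lid, standing, 55 mm across the lid (52 mm below it), 50 mm high; point at its centre, 25 mm up. Lid from 34 to 50 mm up. 0.1 kg.
- lot_stamp_mid (a point): Wooden lot stamp: stepped block of bare wood, standing; foot 46 x 64 mm and 22 mm high, above it a grip 32 mm (x) x 50 mm (y), up to 51 mm; point at its centre, 25.5 mm up. 0.05 kg.
- guide_pin_mid (a point): Mould guide pin: plain steel pin standing on its round flange (40 mm across, 8 mm thick), shank above it 24 mm across, 50 mm high in all, top end chamfered; point at its centre, 25 mm up. 0.18 kg.
- glue_stick_mid (a point): Glue stick: slim white and green cylinder, standing, 29 mm across, 102 mm high; point at its centre, 51 mm up. 0.034 kg.
- talc_pot_mid (a point): Talc pot: white pot with a green lid, 66 mm across, 78 mm high; point at its centre. Not part of a kit: stays where it is.
- steel_disc_mid (a point): Steel gauge disc, flat, 35 mm across, 8 mm thick; point at its centre. Not part of a kit: stays where it is.
There are look-alikes about, which are no part of the job. Leave any red look-alike of the part that bears glue_stick_mid alone.

How it is judged:
On the way, in this order (a step that is already met when the one before it is completed fails the run):
1. the grease tin and the guide pin stand in their halves of the base bin (x of grease_tin_mid in the frame of base_bin between -0.085 and -0.015 m and y of grease_tin_mid in the frame of base_bin between -0.06 and 0.06 m and z of grease_tin_mid in the frame of base_bin between 0.022 and 0.034 m and angle between each of grease_tin_mid, guide_pin_mid's own z axis and vertical below 0.15 rad and x of guide_pin_mid in the frame of base_bin between 0.015 and 0.085 m and y of guide_pin_mid in the frame of base_bin between -0.06 and 0.06 m and z of guide_pin_mid in the frame of base_bin between 0.022 and 0.034 m), for 0.2 s.
2. the empty top bin rests turned on the base bin's ledges, over the packed moulding kit (all of step 1 and horizontal distance between top_post and base_bin below 0.012 m and z of top_post in the frame of base_bin between 0.1055 and 0.111 m and angle between top_post's own z axis and vertical below 0.05 rad and angle between the x axis of top_post and the x axis of base_bin, either way round below 0.12 rad and x of top_scoop in the frame of base_bin above 0.05 m and horizontal distance between each of lot_stamp_mid, glue_stick_mid and top_post above 0.09 m), for 0.2 s.
At the end, for the whole second after the job is handed in: Tin and pin upright in their halves of the base bin; top bin level on the ledges (height within 3 mm, centre within 12 mm), scoop over the unscooped end; stamp and glue stick upright (0.15 rad) on their halves of its floor; all released, at rest (all of step 1 and horizontal distance between top_post and base_bin below 0.012 m and z of top_post in the frame of base_bin between 0.1055 and 0.111 m and angle between top_post's own z axis and vertical below 0.05 rad and angle between the x axis of top_post and the x axis of base_bin, either way round below 0.12 rad and x of top_scoop in the frame of base_bin above 0.05 m and x of lot_stamp_mid in the frame of top_post between -0.085 and -0.015 m and y of lot_stamp_mid in the frame of top_post between -0.045 and 0.045 m and z of lot_stamp_mid in the frame of top_post between -0.0275 and -0.0155 m and angle between each of lot_stamp_mid, glue_stick_mid's own z axis and vertical below 0.15 rad and x of glue_stick_mid in the frame of top_post between 0.015 and 0.085 m and y of glue_stick_mid in the frame of top_post between -0.045 and 0.045 m and z of glue_stick_mid in the frame of top_post between -0.002 and 0.01 m and linear speed of each of grease_tin, guide_pin, lot_stamp, glue_stick, base_bin, top_bin below 0.02 m/s); the robot touches nothing.
It fails at once if the talc pot or the steel disc is shifted by more than 30 mm (distance of any of talc_pot_mid, steel_disc_mid from where it was at the start of the episode above 0.03 m).
It also fails if it takes over 144 s, if anything falls off the work surface, if the arm or the gripper's body presses on something with over 40 N, if the wrist force passes 120 N, or if a joint passes its speed limit or range.

## Working session

There is one attempt and no reset: what is moved stays moved. The work goes in short steps, Python scripts to look and compute and a shell command to move; the robot and the scene stay as the last step left them, time stands still between calls to the robot, and variables do not carry over. Pictures are saved under pics/ and viewed, about 12 in all and at most 16, crops included, and the job is handed in when it is done.

```bash
mkdir -p pics; ls
cat > h.py <<'E'
import numpy as np, cv2, json
from bench import r, vision
from scipy.spatial.transform import Rotation as R
def snap(name,tag):
    im,d=vision.camera(name); cv2.imwrite(f'pics/{tag}.png',im); np.save(f'pics/{tag}.npy',d); return im,d
def cal(name):
    c=vision.get_calibration(name); return np.array(c['camera_matrix']),cv2.Rodrigues(np.array(c['rvec'],float))[0],np.array(c['tvec'],float).ravel()
def cloud(name,d):
    K,Rm,t=cal(name); v,u=np.mgrid[0:480,0:640]
    P=np.stack([(u-K[0,2])/K[0,0]*d,(v-K[1,2])/K[1,1]*d,d],-1)
    W=(P-t)@Rm; W[d==0]=np.nan; return W
def px(name,u,v,z):
    K,Rm,t=cal(name); ray=Rm.T@np.array([(u-K[0,2])/K[0,0],(v-K[1,2])/K[1,1],1]); c=-Rm.T@t
    return c+ray*(z-c[2])/ray[2]
def go(target,yaw=None):
    """target TCP world pos, yaw = world angle of tool y axis (tool down). print row shift/turn"""
    s=r.read_state(); p=np.array(s['ee_pos']); M=R.from_quat(s['eef_rot'])
    sh=M.inv().apply(np.array(target)-p)/0.25
    out=[sh]
    if yaw is not None:
        best=None
        for k in (0,np.pi):
            y=np.array([np.cos(yaw+k),np.sin(yaw+k),0]); x=np.array([0,0,-1.]); z=np.cross(x,y)
            rv=(M.inv()*R.from_matrix(np.stack([x,y,z],1))).as_rotvec()
            if best is None or np.linalg.norm(rv)<np.linalg.norm(best): best=rv
        out.append(best/1.5)
    print('row',np.round(np.concatenate(out),3))
E
python3 - <<'E'
from h import *
s=r.read_state(); print({k:np.round(v,3) for k,v in s.items()}, r.grasp_offset)
print(np.round(R.from_quat(s['eef_rot']).as_matrix(),2))
for n in('top','side'):
    snap(n,n+'0'); K,Rm,t=cal(n); print(n,-Rm.T@t,Rm[2],K[0,0])
E
```

```text
pics
{'time': np.float64(0.0), 'joint_positions': array([ 1.258,  0.333, -0.065,  1.461,  0.022,  1.35 , -0.089]), 'joint_vel': array([-0.   ,  0.   ,  0.001, -0.   ,  0.001,  0.   , -0.001]), 'joint_torque': array([ 1.0000e-03, -6.2325e+01,  2.6000e-02, -3.8990e+01, -6.1000e-02,
        4.0000e-02,  0.0000e+00]), 'ee_pos': array([ 0.178, -0.599,  0.222]), 'eef_rot': array([-0.7  , -0.103,  0.7  , -0.102]), 'ft_force': array([-1.256,  0.066,  0.211]), 'torque': array([ 0.089,  0.021, -0.02 ]), 'width': np.float64(0.087)} 0.0187
[[-0.    0.29 -0.96]
 [ 0.   -0.96 -0.29]
 [-1.   -0.    0.  ]]
top [0.33585958 0.05979129 0.90408175] [ 0.22405653 -0.00593599 -0.97455807] 459.07072905977975
side [0.44261034 0.98813058 0.45284315] [ 0.08620836 -0.91960479 -0.38326902] 436.68457959520293
```

View pics/top0.png

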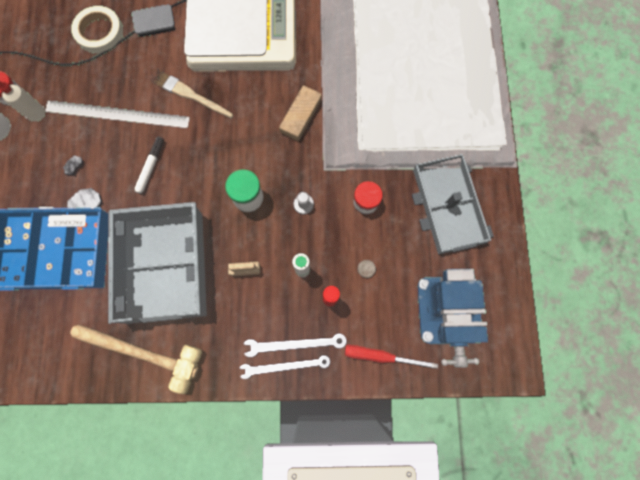

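View pics/side0.png

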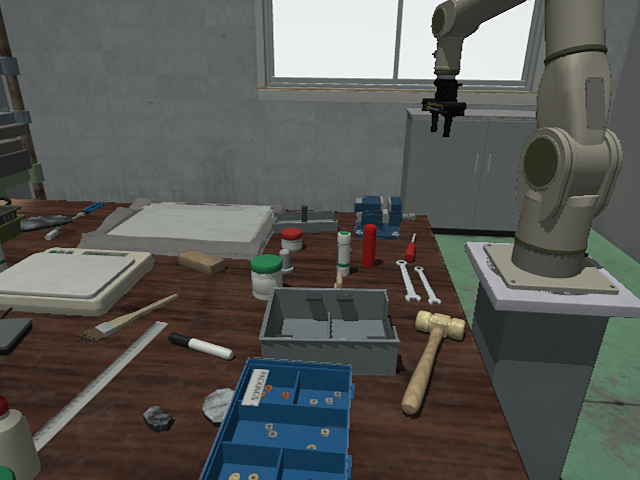

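The top view shows the base bin at about (155,263), the top bin at (452,205), the tin at (368,195), the pin at (303,203) and the glue stick at (302,262). The red look-alike is at (332,296) and the disc at (367,269). The stamp isn't identified yet, with candidates at (243,269) and (300,112).

Run:
```python
from h import *
im=cv2.imread('pics/top0.png'); a=im[85:310,100:500]; cv2.imwrite('pics/c0.png',cv2.resize(a,(800,450),interpolation=cv2.INTER_CUBIC))
b=cv2.imread('pics/side0.png')[190:400,170:430]; cv2.imwrite('pics/c1.png',cv2.resize(b,(780,630)[:2],interpolation=cv2.INTER_CUBIC)[:600])
W=cloud('top',np.load('pics/top0.npy')); Z=W[...,2]
m=((Z>0.012)&(W[...,0]>0.3)&(W[...,0]<1.1)).astype(np.uint8)
n,l,st,c=cv2.connectedComponentsWithStats(m)
for i in range(1,n):
    if st[i,4]>40:
        q=l==i; z=Z[q]; top=np.percentile(z,95); s=q&(Z>top-0.006)
        print(np.round(c[i]),st[i],'z',round(top,3),'topxy',np.round(np.nanmean(W[s][:,:2],0),3), 'rect',[np.round(e,3) for e in cv2.minAreaRect(W[s][:,:2].astype(np.float32))])
```

```text
[240.  34.] [ 185    0  111   70 7512] z 0.051 topxy [0.992 0.241] rect [array([0.994, 0.241]), array([0.173, 0.138]), np.float64(89.946)]
[425.  88.] [  336     0   179   252 23033] z 0.021 topxy [ 0.865 -0.182] rect [array([ 0.794, -0.177]), array([0.581, 0.361]), np.float64(0.009)]
[153.  19.] [132   4  43  30 934] z 0.02 topxy [1.041 0.41 ] rect [array([1.042, 0.411]), array([0.063, 0.088]), np.float64(12.064)]
[96. 27.] [  72    6   49   44 1058] z 0.025 topxy [1.018 0.533] rect [array([1.019, 0.533]), array([0.105, 0.103]), np.float64(50.609)]
[18. 97.] [   0   71   42   48 1030] z 0.108 topxy [0.822 0.649] rect [array([0.823, 0.649]), array([0.012, 0.02 ]), np.float64(75.533)]
[300. 112.] [ 279   86   43   53 1111] z 0.026 topxy [0.809 0.084] rect [array([0.81 , 0.084]), array([0.046, 0.111]), np.float64(62.379)]
[  3. 124.] [  0 113   8  23 123] z 0.033 topxy [0.791 0.703] rect [array([0.791, 0.703]), array([0.029, 0.005]), np.float64(4.445)]
[149. 163.] [135 136  29  56 396] z 0.018 topxy [0.7   0.397] rect [array([0.699, 0.398]), array([0.017, 0.125]), np.float64(71.952)]
[
[... 798 characters left out ...]
64(2.712)]
[457. 309.] [ 419  269   69   91 3888] z 0.097 topxy [ 0.39 -0.2 ] rect [array([ 0.394, -0.201]), array([0.074, 0.127]), np.float64(89.136)]
[331. 295.] [323 286  17  20 268] z 0.102 topxy [0.417 0.03 ] rect [array([0.417, 0.031]), array([0.028, 0.027]), np.float64(87.948)]
[133. 347.] [  71  325  131   39 1588] z 0.033 topxy [0.328 0.363] rect [array([0.33 , 0.397]), array([0.241, 0.035]), np.float64(80.623)]
[428. 336.] [423 331  13  11  73] z 0.018 topxy [ 0.342 -0.154] rect [array([ 0.342, -0.155]), array([0.016, 0.022]), np.float64(30.806)]
[369. 353.] [345 344  65  17 568] z 0.024 topxy [ 0.313 -0.037] rect [array([ 0.312, -0.042]), array([0.094, 0.021]), np.float64(78.429)]
```

View pics/c0.png

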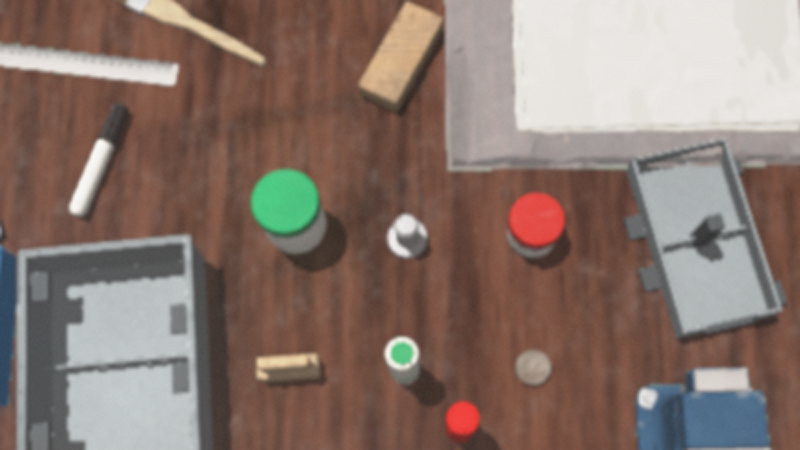

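View pics/c1.png

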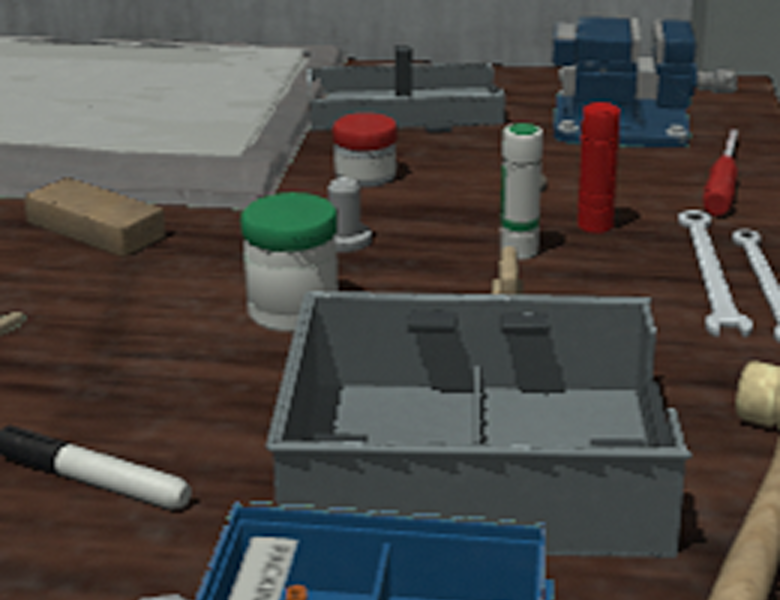

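c0 shows the wooden piece at about (288,368) in the crop. It's narrower than the stated stamp, so I'll inspect it in depth before relying on it. c1 shows the same piece behind the bin at (505,270).

Run:
```python
from h import *
d=np.load('pics/top0.npy');W=cloud('top',d); Z=W[...,2]
print((Z[258:282,224:266:2]*1000).round().astype(int))
q=(Z>0.012); q[:, :224]=0;q[:,266:]=0;q[:258]=0;q[282:]=0
print(cv2.minAreaRect(W[q][:,:2].astype(np.float32)))
q=(Z>0.012); q[:, :275]=0;q[:,325:]=0;q[:80]=0;q[145:]=0; print('block',cv2.minAreaRect(W[q][:,:2].astype(np.float32)),np.percentile(Z[q],[50,95]))
print(np.isnan(Z).sum())
Ws=cloud('side',np.load('pics/side0.npy'));
print((Ws[270:292:2,326:352:2]*1000).round()[...,0].astype(int));print((Ws[270:292:2,326:352:2]*1000).round()[...,2].astype(int))
im=cv2.imread('pics/top0.png'); a=cv2.resize(im[252:287,218:272],(540,350),interpolation=cv2.INTER_CUBIC)
b=cv2.resize(cv2.imread('pics/side0.png')[260:295,320:360],(400,350),interpolation=cv2.INTER_CUBIC)
cv2.imwrite('pics/c2.png',cv2.resize(np.hstack([a,b]),(800,298)))
```

```text
[[                  -4                   -5                    2
                    -2                   -2                   -5
                    -3                   -2                   -4
                     0                   -3                    0
                    -4                   -2                   -3
                    -3                   -2                   -1
                    -1                   -1                   -2]
 [                  -3                   -1                    0
                     0                   -3                   -3
                    -2                   -4                    0
                    -3                    2                   -2
                     2                   -1                    0
                    -1                    0                   -3
                    -5                   -1                   -3]
 [                  -1                   -1                    0
                     1                   -5                   -2
                     0                   -2               
[... 10524 characters left out ...]
64 460 456]
 [507 503 498 494 488 483 478 474 470 467 464 460 455]
 [497 493 490 486 482 479 475 472 468 464 460 457 453]
 [497 493 489 486 482 478 475 471 468 464 460 457 453]]
[[ 2  2  3  1  3  2 13 18 17 17 18 15  2]
 [ 2  2  2  1  1  1 50 52 12 12 13 10  2]
 [ 2  2  3  3  2  2 52 53 50  6  5  5  4]
 [ 2  3  2  3  2  2 52 52 51  1  3  1  1]
 [ 2  2  2  2  1  2 52 52 51  3  2  1  2]
 [ 2  3  1  2  1  1 51 53 50  3  2  3  1]
 [ 1  1  3  1  2  1 52 53 49  3  2  3  1]
 [ 1  2  1  2  4 24 47 49 47 24  2  2  2]
 [ 2  2  3  2 20 24 41 43 42 23  2  2  0]
 [67 69 68 68 69 68 69 68 67 68 69 69 69]
 [66 66 66 66 67 67 67 65 66 67 67 68 66]]<stdin>:3: RuntimeWarning: invalid value encountered in cast
```

View pics/c2.png

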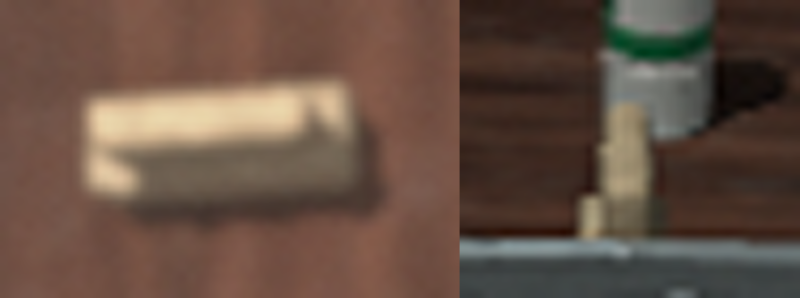

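c2 shows a stepped wooden block with a 50 mm top and a 22 mm foot. It's the only such block in view, so it must be the stamp. It looks thinner than stated: the grip is about 12 mm and the foot about 22 mm. Next I'll get the bin poses.

```bash
cat >> h.py <<'E'
def rect(P,L,Wd):
    """fit yaw by trimmed extent; returns centre, yaw(long axis)"""
    best=None
    for a in np.linspace(-np.pi/2,np.pi/2,721):
        c,s=np.cos(a),np.sin(a); q=P@np.array([[c,-s],[s,c]])
        lo,hi=np.percentile(q,1,axis=0),np.percentile(q,99,axis=0); e=hi-lo
        k=abs(e[0]-L)+abs(e[1]-Wd)
        if best is None or k<best[0]: best=(k,a,e,np.array([[c,-s],[s,c]])@((lo+hi)/2))
    return best
def win(W,u0,u1,v0,v1,z0,z1):
    m=np.zeros(W.shape[:2],bool); m[v0:v1,u0:u1]=1; m&=(W[...,2]>z0)&(W[...,2]<z1); return W[m]
def bins(W,base=(104,210,195,330),top=(405,495,150,260)):
    b=win(W,*base,.058,.072); print('base',rect(b[:,:2],.208,.158))
    t=win(W,*top,.024,.036); print('top',rect(t[:,:2],.186,.100),len(t))
    p=win(W,*top,.055,.072); print('post',p.mean(0),len(p),np.ptp(p,axis=0))
E
python3 - <<'E'
from h import *
W=cloud('top',np.load('pics/top0.npy')); bins(W)
W2=cloud('top',np.load('pics/top0.npy'))
print('disc',px('top',367,269,.008))
print('pin flange',win(W2,290,320,185,215,.004,.014).mean(0), 'lugs',px('top',415,197,.01),px('top',418,224,.01))
go((.615,-.048,.2),0); go((.615,-.048,.2),np.pi/2)
E
```

```text
base (np.float64(0.00795519425681493), np.float64(0.0829031394697306), array([0.21036686, 0.16358834]), array([0.48741126, 0.35774009]))
top (np.float64(0.0009645375076446083), np.float64(0.2138028333693054), array([0.18562804, 0.10059258]), array([ 0.60506413, -0.21772778])) 544
post [ 0.60398065 -0.21666771  0.06170732] 77 [0.0165535  0.01803584 0.00982639]
disc [ 0.4733048  -0.04446623  0.008     ]
pin flange [0.60481543 0.07929878 0.00693307] lugs [ 0.61967101 -0.14805483  0.01      ] [ 0.56279657 -0.15048919  0.01      ]
row [ 8.900e-02 -1.612e+00 -2.303e+00 -8.540e-01 -0.000e+00  1.000e-03]
row [ 8.900e-02 -1.612e+00 -2.303e+00  1.930e-01  0.000e+00  1.000e-03]
```

```bash
python3 -m pendant '0 -0.8 -1 0.1 0 0;0 -0.8 -1 0.1 0 0;0 -0.8 -1 0.1 0 0;0 -0.8 -1 0.1 0 0;0 -0.8 -1 0.1 0 0;0 -0.8 -1 0.1 0 0;0 -0.8 -1 0.1 0 0;0 -0.8 -1 0.193 0 0' 1 20; python3 -c "
from h import *
go((.615,-.048,.15),np.pi/2)
im,d=snap('top','t1'); 
for u,v in((108,208),(199,203),(206,321),(110,325)): print(px('top',u,v,.066)[:2])"
```

```text
time: 0.9
ee_pos: [0.3633, -0.3324, 0.2226]
eef_rot: [0.707, 0.002, -0.707, 0.002]
ft_force: [-0.9, -1.6, 0.7]
width: 0.087
row [ 0.291 -1.132 -1.013  0.004 -0.     0.   ]
[0.5884514  0.44913326]
[0.5958686  0.27702205]
[0.37449978 0.25517299]
[0.37003896 0.42672139]
```

```bash
python3 -m pendant '0 -1 -0.9 0 0 0;0 -1 -0.9 0 0 0;0 -1 -0.9 0 0 0;0 -1 -0.9 0 0 0;0 -1 -0.9 0 0 0;0 -1 -0.9 0 0 0;0.1 -1 -0.9 0 0 0;0.2 -1 -1 0 0 0' ; python3 -c "
from h import *
go((.615,-.048,.022),np.pi/2)
im,d=snap('top','t2'); 
cv2.imwrite('pics/c3.png',cv2.resize(im[190:335,95:220],(690,800),interpolation=cv2.INTER_CUBIC)[:,:])
a=cv2.resize(im[190:335,95:220],(500,580),interpolation=cv2.INTER_CUBIC);b=cv2.resize(im[150:260,400:500],(290,319))
b=np.vstack([b,np.zeros((261,290,3),np.uint8)]);cv2.imwrite('pics/c3.png',np.hstack([a,b]))"
```

```text
time: 1.75
ee_pos: [0.6126, -0.0806, 0.1724]
eef_rot: [0.708, 0.004, -0.706, 0.002]
ft_force: [-0.4, -1.2, 1.1]
width: 0.0873
row [ 0.602 -0.129 -0.01   0.006 -0.001  0.001]
```

View pics/c3.png

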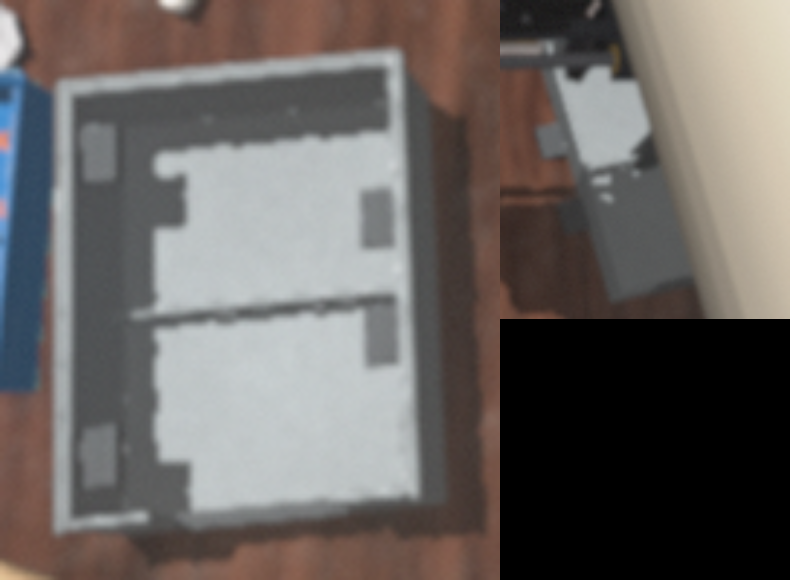

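c3 shows the base bin's rim corners in the crop at TL (55,82), TR (400,50) and BL (55,532). The end-ledges are on the left wall and the scoop is at the bottom, toward the robot. So bin +x points away from the robot, with yaw of about 0.08.

```bash
python3 -c "
from h import *
q=[px('top',95+u/4,190+v/4,.066)[:2] for u,v in((55,82),(400,50),(418,506),(55,532))]
print(np.round(q,3),np.mean(q,0)); e=lambda a,b:(q[a]-q[b],np.linalg.norm(q[a]-q[b]))
print(e(0,1),e(0,3),e(1,2))
l=[px('top',95+u/4,190+v/4,.058)[:2] for u,v in((98,153),(98,456),(377,218),(381,336))]
print(np.round(l,3)); print((l[0]-l[1]),l[2]-l[3],np.mean(l,0))"
python3 -m pendant '0.2 -0.129 -0.01 0.006 0 0;0.4 -0.129 -0.01 0.006 0 0;0.55 -0.129 -0.01 0.006 0 0;0.602 -0.129 -0.01 0.006 0 0;0.602 -0.129 -0.01 0.006 0 0'
python3 -m pendant '0 0 0 0 0 0;0 0 0 0 0 0;0 0 0 0 0 0;0 0 0 0 0 0;0 0 0 0 0 0;0 0 0 0 0 0' -1 15
```

```text
[[0.583 0.447]
 [0.597 0.285]
 [0.383 0.267]
 [0.374 0.429]] [0.484179   0.35709719]
(array([-0.01347763,  0.16261557]), np.float64(0.16317312474143186)) (array([0.20989478, 0.01802773]), np.float64(0.21066754936852053)) (array([0.21432198, 0.01750471]), np.float64(0.21503563762999459))
[[0.551 0.428]
 [0.408 0.416]
 [0.517 0.294]
 [0.461 0.29 ]]
[0.14270392 0.01151154] [0.05595833 0.0044675 ] [0.48415075 0.35681728]
time: 2.3
ee_pos: [0.6121, -0.0543, 0.0204]
eef_rot: [-0.706, 0.003, 0.708, 0.003]
ft_force: [0.4, -1.1, 1.3]
width: 0.0869
time: 2.9
ee_pos: [0.614, -0.0531, 0.0229]
eef_rot: [0.708, -0.003, -0.707, -0.003]
ft_force: [-0.1, 1.7, 5.6]
width: 0.0544
```

```bash
python3 -m pendant '-0.2 0 0 0 0 0;-0.4 0 0 0 0 0;-0.6 0 0 0 0 0;-0.72 0 0 0 0 0;-0.72 0 0 0 0 0' - 20; python3 -c "
from h import *
go((.435,.353,.2),np.pi/2+.081); print(r.read_state()['joint_positions'])"
```

```text
time: 3.4
ee_pos: [0.6156, -0.0536, 0.2072]
eef_rot: [0.71, -0.004, -0.704, -0.003]
ft_force: [-0.0, -0.4, -1.1]
width: 0.0545
row [ 2.10e-02 -1.62e+00  7.37e-01 -6.00e-02 -5.00e-03 -1.00e-03]
[ 0.42442871  0.36727204 -0.5286751   1.48788055  0.18947476  1.3296121
 -1.6988765 ]
```

```bash
python3 -m pendant '0 -0.2 0.09 -0.05 0 0;0 -0.4 0.18 -0.1 0 0;0 -0.6 0.27 -0.15 0 0;0 -0.8 0.36 -0.2 0 0;0 -1 0.45 -0.2 0 0;0 -1 0.6 -0.2 0 0;0 -1 0.73 -0.2 0 0;0 -1 0.737 -0.2 0 0'; python3 -c "
from h import *
go((.435,.353,.2),np.pi/2+.3); print(r.read_state()['joint_positions'])"
```

```text
time: 4.2
ee_pos: [0.4274, 0.1991, 0.2011]
eef_rot: [-0.699, -0.103, 0.7, -0.105]
ft_force: [1.8, -0.6, -0.1]
width: 0.0546
row [ 0.003 -0.58  -0.209 -0.003  0.001 -0.001]
[ 0.22222493  0.05863391 -0.76966242  1.84463537  0.04425192  1.25772676
 -1.83533467]
```

```bash
python3 -m pendant '0 -0.2 -0.07 0 0 0;0 -0.4 -0.14 0 0 0;0 -0.58 -0.209 0 0 0;0.1 -0.58 -0.209 0 0 0;0.2 -0.58 -0.209 0 0 0;0.3 -0.58 -0.209 0 0 0;0.4 -0.58 -0.209 0 0 0;0.4 -0.58 -0.209 0 0 0'; python3 -c "
from h import *
go((.435,.353,.028),np.pi/2+.3); print(r.read_state()['joint_positions'])
im,d=snap('side','t3'); cv2.imwrite('pics/c4.png',cv2.resize(im[220:400,220:440],(660,540)))"
```

```text
time: 5.0
ee_pos: [0.4385, 0.3497, 0.098]
eef_rot: [-0.698, -0.101, 0.702, -0.104]
ft_force: [0.8, -1.3, -1.5]
width: 0.0545
row [ 0.28  -0.017  0.008 -0.006  0.004 -0.001]
[-0.08691748  0.41964745 -0.80977425  1.73994302  0.33043339  1.13175123
 -2.27818564]
```

View pics/c4.png

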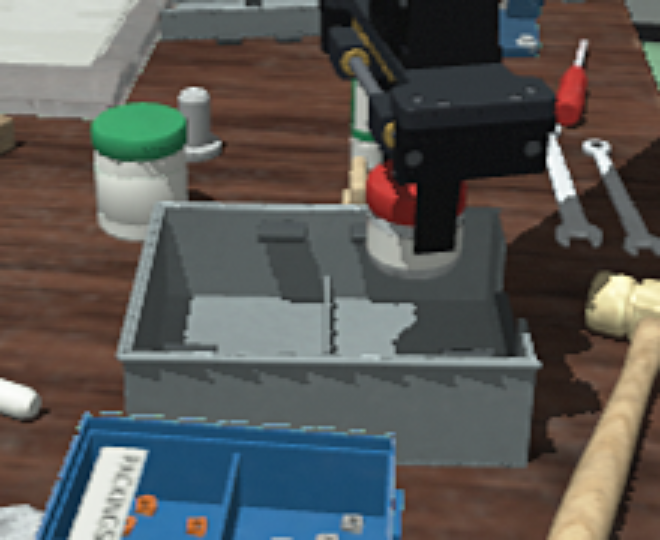

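c4 shows the tin held upright over the scooped half at about (415,220). I'll lower it, release and retract.

```bash
python3 -m pendant '0.1 -0.017 0.008 0 0 0;0.18 -0.017 0.008 0 0 0;0.24 -0.017 0.008 0 0 0;0.275 -0.017 0.008 0 0 0;0.28 -0.017 0.008 0 0 0;0.28 -0.017 0.008 0 0 0';  python3 -m pendant '0 0 0 0 0 0;0 0 0 0 0 0;0 0 0 0 0 0;0 0 0 0 0 0;-0.1 0 0 0 0 0;-0.3 0 0 0 0 0;-0.5 0 0 0 0 0;-0.65 0 0 0 0 0' 0.6;python3 -c "
from h import *
go((.605,.079,.2),np.pi/2)"
```

```text
time: 5.65
ee_pos: [0.4371, 0.3557, 0.0327]
eef_rot: [0.7, 0.103, -0.699, 0.102]
ft_force: [0.2, 0.5, -0.8]
width: 0.0543
time: 6.45
ee_pos: [0.4368, 0.3561, 0.1978]
eef_rot: [0.7, 0.103, -0.699, 0.102]
ft_force: [0.5, 1.5, -0.4]
width: 0.0694
row [-9.000e-03  1.255e+00 -3.260e-01  1.950e-01 -1.000e-03  1.000e-03]
```

```bash
python3 -m pendant '0 0.2 -0.05 0 0 0;0 0.4 -0.1 0.05 0 0;0 0.6 -0.16 0.1 0 0;0 0.8 -0.21 0.15 0 0;0 1 -0.26 0.195 0 0;0 1 -0.3 0.195 0 0;0 1 -0.33 0.195 0 0' 0; python3 -c "
from h import *
go((.609,.08,.08),np.pi/2)
im,d=snap('top','t4'); W=cloud('top',d); p=win(W,340,390,170,215,.04,.06);print(len(p))
p=win(W,125,205,255,320,.045,.06); print('tin',cv2.minEnclosingCircle(p[:,:2].astype(np.float32)),np.median(p,0),len(p)); bins(W)"
```

```text
time: 7.15
ee_pos: [0.5887, 0.1372, 0.1943]
eef_rot: [-0.707, 0.002, 0.707, 0.002]
ft_force: [-0.8, 1.0, 0.1]
width: 0.044
row [ 0.457  0.228 -0.082 -0.004  0.    -0.   ]
0
tin ((0.43903079628944397, 0.3368251919746399), 0.08296620845794678) [0.44098411 0.3484961  0.05076363] 885
base (np.float64(0.007829984719689348), np.float64(0.0829031394697306), array([0.21043226, 0.16339772]), array([0.48743813, 0.35765005]))
top (np.float64(0.0012099378166145758), np.float64(0.2138028333693054), array([0.18549978, 0.10070972]), array([ 0.60503453, -0.21764409])) 538
post [ 0.60397056 -0.21670902  0.06151738] 80 [0.01625867 0.01842575 0.01119187]
```

```bash
python3 -m pendant '0 0.1 -0.05 0 0 0;0 0.228 -0.082 0 0 0;0.2 0.228 -0.082 0 0 0;0.4 0.228 -0.082 0 0 0;0.6 0.228 -0.082 0 0 0;0.69 0.228 -0.082 0 0 0;0.69 0.228 -0.082 0 0 0'; python3 -m pendant '0 0 0 0 0 0;0 0 0 0 0 0;0 0 0 0 0 0;0 0 0 0 0 0;0 0 0 0 0 0' -1 25;  python3 -m pendant '-0.2 0 0 0 0 0;-0.4 0 0 0 0 0;-0.6 0 0 0 0 0;-0.72 0 0 0 0 0;-0.72 0 0 0 0 0';python3 -c "
from h import *
go((.535,.361,.2),np.pi/2+.25)"
```

```text
time: 7.9
ee_pos: [0.6046, 0.0846, 0.0187]
eef_rot: [-0.705, -0.001, 0.709, -0.001]
ft_force: [-1.7, 0.4, -0.6]
width: 0.0435
time: 8.4
ee_pos: [0.6091, 0.0826, 0.0239]
eef_rot: [0.708, -0.001, -0.706, -0.0]
ft_force: [-1.9, -1.1, 7.7]
width: 0.0236
time: 8.9
ee_pos: [0.6101, 0.0836, 0.2079]
eef_rot: [0.71, -0.0, -0.704, -0.001]
ft_force: [0.2, -0.2, -1.2]
width: 0.0232
row [ 0.03  -1.109  0.302 -0.167 -0.006 -0.   ]
```

```bash
python3 -m pendant '0 -0.2 0.06 -0.05 0 0;0 -0.4 0.12 -0.1 0 0;0 -0.6 0.18 -0.15 0 0;0 -0.8 0.24 -0.167 0 0;0 -1 0.302 -0.167 0 0;0 -1 0.302 -0.167 0 0;0 -1 0.302 -0.167 0 0'; python3 -c "
from h import *
go((.535,.361,.027),np.pi/2+.25)"
```

```text
time: 9.6
ee_pos: [0.5306, 0.3354, 0.2013]
eef_rot: [-0.701, -0.09, 0.702, -0.089]
ft_force: [-0.7, 0.1, -1.5]
width: 0.0232
row [ 0.697 -0.094 -0.044  0.003  0.001  0.001]
```

```bash
python3 -m pendant '0 -0.094 -0.044 0 0 0;0.2 -0.094 -0.044 0 0 0;0.4 -0.094 -0.044 0 0 0;0.55 -0.094 -0.044 0 0 0;0.65 -0.094 -0.044 0 0 0;0.697 -0.094 -0.044 0 0 0;0.697 -0.094 -0.044 0 0 0;0.697 -0.094 -0.044 0 0 0'; python3 -c "
from h import *
go((.535,.361,.027),np.pi/2+.25)"
```

```text
time: 10.4
ee_pos: [0.5386, 0.3572, 0.0282]
eef_rot: [0.702, 0.087, -0.701, 0.087]
ft_force: [-0.1, 0.6, -0.9]
width: 0.0232
row [ 0.005 -0.018  0.01  -0.002 -0.001 -0.   ]
```

```bash
python3 -m pendant '0.008 0 0 0 0 0;0.012 0 0 0 0 0;0.012 0 0 0 0 0'; python3 -m pendant '0 0 0 0 0 0;0 0 0 0 0 0;0 0 0 0 0 0;-0.1 0 0 0 0 0;-0.3 0 0 0 0 0;-0.5 0 0 0 0 0;-0.7 0 0 0 0 0;-0.7 0 0 0 0 0' -0.2;python3 -c "
from h import *
print(r.read_state()['joint_positions'])
go((.604,-.217,.2),-np.pi/2+.214)"
```

```text
time: 10.7
ee_pos: [0.5379, 0.3581, 0.0251]
eef_rot: [0.702, 0.088, -0.701, 0.088]
ft_force: [0.8, -0.5, 1.1]
width: 0.0231
time: 11.5
ee_pos: [0.5395, 0.3609, 0.2077]
eef_rot: [0.705, 0.09, -0.698, 0.086]
ft_force: [-1.1, 1.0, -0.3]
width: 0.0349
[-0.1095527   0.49270223 -0.77314144  1.39122844  0.3452598   1.38342573
 -2.20406554]
row [ 0.018  2.304  0.321  0.024 -0.007  0.003]
```

```bash
python3 -m pendant '0 0.2 0.03 0 0 0;0 0.4 0.06 0 0 0;0 0.6 0.08 0 0 0;0 0.8 0.11 0 0 0;0 1 0.14 0.01 0 0;0 1 0.14 0.024 0 0;0 1 0.14 0.024 0 0'; python3 -m pendant '0 0.2 0.03 0 0 0;0 0.4 0.06 0 0 0;0 0.6 0.08 0 0 0;0 0.8 0.11 0 0 0;0 1 0.14 0 0 0;0 1 0.14 0 0 0;0 1 0.14 0 0 0';python3 -c "
from h import *
print(r.read_state()['joint_positions'])
go((.604,-.217,.12),-np.pi/2+.214)
im,d=snap('top','t5'); W=cloud('top',d); bins(W)
cv2.imwrite('pics/c5.png',cv2.resize(im[150:330,100:500],(800,360)))"
```

```text
time: 12.2
ee_pos: [0.5656, 0.1056, 0.1996]
eef_rot: [0.703, 0.074, -0.703, 0.074]
ft_force: [0.0, 0.8, -1.3]
width: 0.0347
time: 12.9
ee_pos: [0.5843, -0.1439, 0.1994]
eef_rot: [-0.703, -0.076, 0.703, -0.075]
ft_force: [0.5, 1.7, -0.4]
width: 0.0349
[ 0.6462633   0.35625287 -0.60438076  1.53197934  0.2052396   1.31794506
 -1.33774575]
row [ 0.317  0.303 -0.015 -0.     0.     0.001]
base (np.float64(0.007936731659986568), np.float64(0.0829031394697306), array([0.21045782, 0.16347892]), array([0.48748556, 0.35771402]))
top (np.float64(0.047893594977908766), np.float64(0.2530727415391778), array([0.14099188, 0.10288548]), array([ 0.58166466, -0.22199973])) 331
post [ 0.60407467 -0.21658893  0.06182475] 77 [0.01634749 0.01793013 0.01011831]
```

View pics/c5.png

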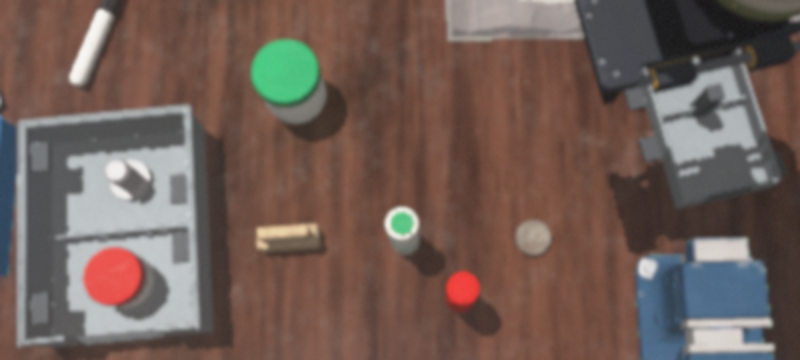

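c5 shows the tin (115,277) and the pin (128,178) upright in their halves. The post is at about (708,100). Next I'll grip the post.

```bash
python3 -m pendant '0.1 0.15 0 0 0 0;0.2 0.306 -0.019 0 0 0;0.3 0.306 -0.019 0 0 0;0.35 0.306 -0.019 0 0 0;0.35 0.306 -0.019 0 0 0'; python3 -c "
from h import *
go((.605,-.2175,.031),-np.pi/2+.214)"
```

```text
time: 13.45
ee_pos: [0.6046, -0.2146, 0.1108]
eef_rot: [-0.702, -0.078, 0.704, -0.076]
ft_force: [-1.2, 0.2, 0.6]
width: 0.0352
row [0.319 0.013 0.    0.002 0.001 0.002]
```

```bash
python3 -m pendant '0.15 0.006 0 0 0 0;0.25 0.006 0 0 0 0;0.31 0.006 0 0 0 0;0.319 0.006 0 0 0 0;0.319 0.006 0 0 0 0'; python3 -m pendant '0 0 0 0 0 0;0 0 0 0 0 0;0 0 0 0 0 0;0 0 0 0 0 0;0 0 0 0 0 0' -1 50;  python3 -m pendant '-0.1 0 0 0 0 0;-0.2 0 0 0 0 0;-0.4 0 0 0 0 0;-0.6 0 0 0 0 0;-0.8 0 0 0 0 0;-0.8 0 0 0 0 0;-0.8 0 0 0 0 0';python3 -c "
from h import *
print(r.read_state()['joint_positions']); b=.081+np.pi-np.pi/2-np.pi
go((.485,.357,.23),np.pi/2+.081)
snap('side','t6');im,d=snap('top','t7'); W=cloud('top',d); p=W[(W[...,2]>.1)&(W[...,2]<.3)];print(len(p))"
```

```text
time: 13.95
ee_pos: [0.6061, -0.2189, 0.0339]
eef_rot: [0.704, 0.076, -0.703, 0.076]
ft_force: [0.0, -0.5, 0.1]
width: 0.0346
time: 14.45
ee_pos: [0.6057, -0.2189, 0.0335]
eef_rot: [0.703, 0.076, -0.703, 0.075]
ft_force: [-2.9, 2.9, 5.6]
width: 0.0158
time: 15.15
ee_pos: [0.6054, -0.2199, 0.2333]
eef_rot: [0.704, 0.075, -0.703, 0.076]
ft_force: [-0.2, 0.1, -4.0]
width: 0.0154
[ 0.68988572  0.42474735 -0.56662497  1.36712718  0.22681053  1.41233349
 -1.2292461 ]
row [ 1.000e-02 -2.357e+00 -1.700e-02  8.800e-02 -1.000e-03 -1.000e-03]
5013
```

View pics/t6.png

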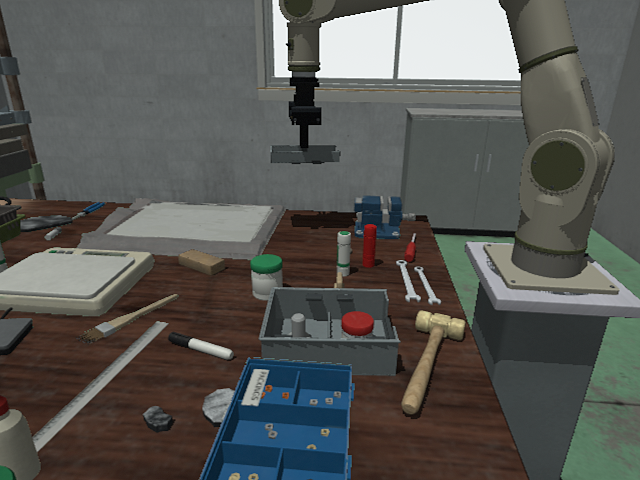

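t6 shows the top bin lifted level on its post at (303,150), with the kit in the base bin undisturbed. Now I'll swing it across while turning it half a turn.

```bash
python3 -m pendant '0 -0.12 0 -0.08 0 0;0 -0.24 0 -0.17 0 0;0 -0.36 0 -0.26 0 0;0 -0.5 0 -0.35 0 0;0 -0.64 0 -0.44 0 0;0 -0.78 0 -0.53 0 0;0 -0.9 0 -0.62 0 0;0 -1 0 -0.7 0 0'; python3 -c "
from h import *
print(r.read_state()['joint_positions'])
go((.485,.357,.23),np.pi/2+.081)"
```

```text
time: 16.05
ee_pos: [0.5508, 0.0264, 0.2308]
eef_rot: [-0.568, -0.42, 0.57, -0.419]
ft_force: [0.6, -0.9, -3.1]
width: 0.0154
[ 0.60259408  0.27097379 -0.8621133   1.60824563  0.20844172  1.36178018
 -0.58619731]
row [ 4.000e-03 -6.430e-01 -1.185e+00  7.930e-01  2.000e-03  1.000e-03]
```

```bash
python3 -m pendant '0 -0.08 -0.12 -0.09 0 0;0 -0.15 -0.24 -0.18 0 0;0 -0.22 -0.36 -0.27 0 0;0 -0.3 -0.5 -0.36 0 0;0 -0.36 -0.64 -0.45 0 0;0 -0.42 -0.76 -0.54 0 0;0 -0.48 -0.88 -0.63 0 0;0 -0.5 -0.95 -0.72 0 0'; python3 -c "
from h import *
print(r.read_state()['joint_positions'])
go((.485,.357,.23),np.pi/2+.081)"
```

```text
time: 16.85
ee_pos: [0.5028, 0.2915, 0.2309]
eef_rot: [0.271, 0.654, -0.272, 0.652]
ft_force: [0.2, 0.3, -2.6]
width: 0.0153
[ 0.24600854  0.43885356 -1.10741592  1.52473772  0.39239222  1.42396548
 -0.09998844]
row [ 0.004  0.134 -0.236 -0.58  -0.002  0.001]
```

```bash
python3 -m pendant '0 0.04 -0.08 -0.1 0 0;0 0.08 -0.16 -0.2 0 0;0 0.134 -0.236 -0.3 0 0;0 0.134 -0.236 -0.4 0 0;0 0.134 -0.236 -0.5 0 0;0 0.134 -0.236 -0.58 0 0;0 0.134 -0.236 -0.58 0 0;0 0.134 -0.236 -0.58 0 0'; python3 -c "
from h import *
print(r.read_state()['joint_positions'])
go((.485,.357,.15),np.pi/2+.081)
snap('side','t8');im,d=snap('top','t9');cv2.imwrite('pics/c6.png',cv2.resize(im[150:350,60:320],(780,600),interpolation=cv2.INTER_CUBIC))"
```

```text
time: 17.65
ee_pos: [0.4875, 0.3541, 0.2313]
eef_rot: [-0.024, 0.707, 0.024, 0.706]
ft_force: [-0.1, 0.3, -2.6]
width: 0.0156
[ 0.17411371  0.57582091 -1.25308098  1.46414322  0.54443235  1.49236471
  0.56760818]
row [ 0.325  0.012 -0.009 -0.009 -0.001  0.   ]
```

View pics/c6.png

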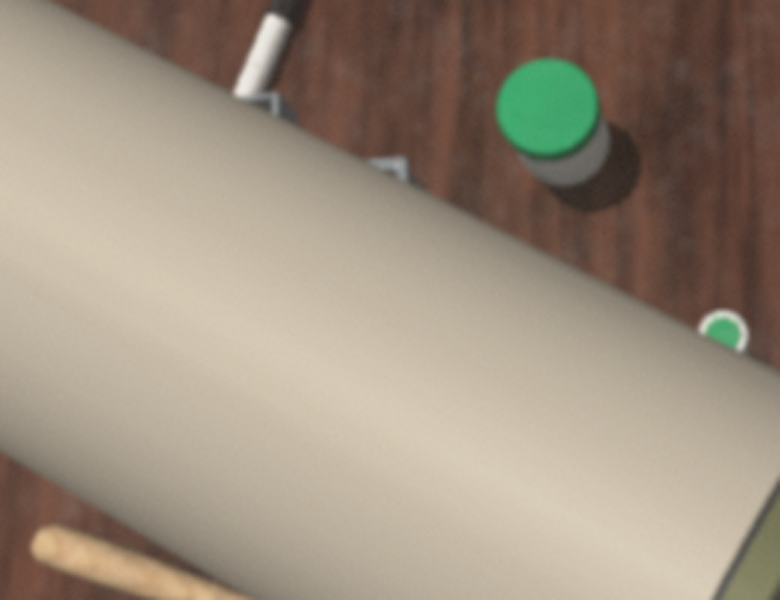

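c6 shows the arm hiding the bins from above: only the base bin's far corner near (265,100) and the talc pot are visible. I'll use the side camera once the bin is lower.

```bash
python3 -m pendant '0.1 0.006 -0.005 -0.009 0 0;0.2 0.012 -0.009 -0.009 0 0;0.3 0.012 -0.009 -0.009 0 0;0.4 0.012 -0.009 -0.009 0 0;0.4 0.012 -0.009 -0.009 0 0;0.4 0.012 -0.009 -0.009 0 0'; python3 -c "
from h import *
go((.486,.357,.0915),np.pi/2+.081)
im,d=snap('side','t10');cv2.imwrite('pics/c7.png',cv2.resize(im[200:400,200:460],(780,600),interpolation=cv2.INTER_CUBIC))"
```

```text
time: 18.35
ee_pos: [0.4853, 0.3574, 0.1331]
eef_rot: [-0.03, 0.707, 0.03, 0.706]
ft_force: [0.4, 1.3, -1.5]
width: 0.0152
row [ 0.166 -0.002  0.003  0.002 -0.     0.   ]
```

View pics/c7.png

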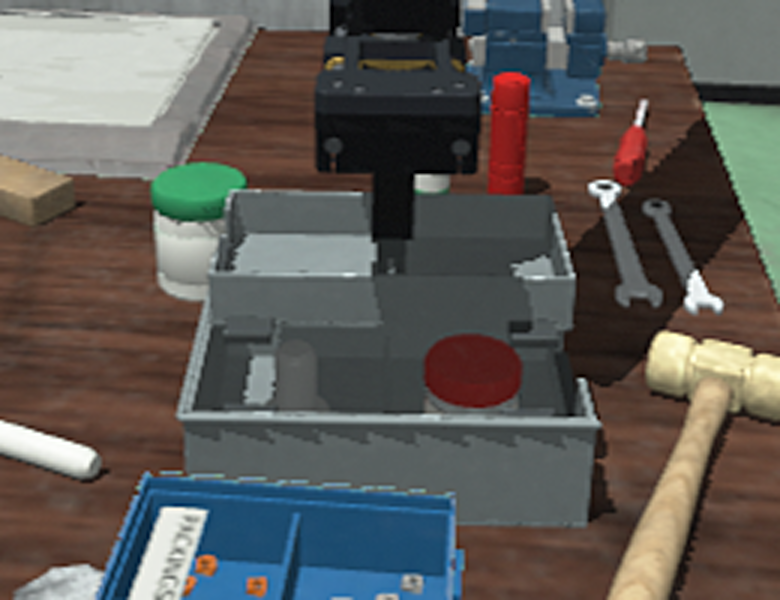

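c7 shows the top bin centred over the base bin, spanning 210–575 against 180–600. The near-side lugs are at the ends, so it's correctly turned. Lowering it now.

```bash
python3 -m pendant '0.04 -0.002 0.003 0 0 0;0.08 -0.002 0.003 0 0 0;0.11 -0.002 0.003 0 0 0;0.14 -0.002 0.003 0 0 0;0.155 -0.002 0.003 0 0 0;0.163 -0.002 0.003 0 0 0;0.163 -0.002 0.003 0 0 0;0.163 -0.002 0.003 0 0 0'; python3 -c "
from h import *
go((.486,.357,.0915),np.pi/2+.081)"
```

```text
time: 19.2
ee_pos: [0.4862, 0.3571, 0.0919]
eef_rot: [-0.03, 0.706, 0.03, 0.707]
ft_force: [-0.7, 0.6, -2.9]
width: 0.0154
row [ 0.002 -0.    -0.001  0.003  0.    -0.   ]
```

```bash
python3 -m pendant '0.006 0 0 0 0 0;0.01 0 0 0 0 0;0.01 0 0 0 0 0';python3 -m pendant '0 0 0 0 0 0;0 0 0 0 0 0;0 0 0 0 0 0;-0.1 0 0 0 0 0;-0.3 0 0 0 0 0;-0.5 0 0 0 0 0;-0.5 0 0 0 0 0;-0.5 0 0 0 0 0' -0.2; python3 -c "
from h import *
print(r.read_state()['joint_positions'])
go((.478,.198,.2),0)"
```

```text
time: 19.5
ee_pos: [0.4864, 0.3572, 0.0915]
eef_rot: [-0.03, 0.706, 0.03, 0.707]
ft_force: [-5.8, -7.1, 18.2]
width: 0.0155
time: 20.3
ee_pos: [0.4865, 0.3573, 0.2151]
eef_rot: [-0.03, 0.706, 0.03, 0.707]
ft_force: [-0.5, -0.0, -0.3]
width: 0.0348
[ 0.16905536  0.58715667 -1.24752545  1.4883161   0.5577565   1.46229611
  0.57021439]
row [ 0.06  -0.632 -0.088 -0.99   0.001  0.001]
```

```bash
python3 -m pendant '0 -0.1 -0.01 0.1 0 0;0 -0.2 -0.02 0.2 0 0;0 -0.3 -0.04 0.3 0 0;0 -0.4 -0.05 0.4 0 0;0 -0.5 -0.07 0.5 0 0;0 -0.6 -0.088 0.6 0 0;0 -0.632 -0.088 0.7 0 0;0 -0.632 -0.088 0.8 0 0' ; python3 -c "
from h import *
print(r.read_state()['joint_positions'])
go((.478,.198,.15),0.065)
im,d=snap('top','t11');im2,_=snap('side','t12'); W=cloud('top',d)
b=win(W,104,210,195,330,.058,.072); print('base',rect(b[:,:2],.208,.158))
t=win(W,104,210,175,330,.083,.096);print('top',rect(t[:,:2],.186,.100),len(t)); p=win(W,104,210,195,330,.112,.13); print('post',p.mean(0),len(p),np.ptp(p,axis=0))
a=cv2.resize(im[180:340,90:270],(450,400));b=cv2.resize(im2[200:380,240:400],(350,400));cv2.imwrite('pics/c8.png',np.hstack([a,b]))"
```

```text
time: 21.1
ee_pos: [0.4777, 0.1948, 0.2127]
eef_rot: [0.376, 0.598, -0.378, 0.598]
ft_force: [-0.2, -0.0, -0.5]
width: 0.0349
[ 0.52518511  0.26591519 -1.13980079  1.71416015  0.24918023  1.32423315
 -0.21738586]
row [ 0.251  0.007 -0.011  0.254  0.001  0.001]
base (np.float64(0.1336929285482428), np.float64(-0.3796091123087666), array([0.11090538, 0.12140169]), array([0.42946741, 0.40188029]))
top (np.float64(0.11338827573691632), np.float64(-0.43633231299858233), array([0.07534851, 0.09726321]), array([0.4240227 , 0.37506621])) 168<string>:7: RuntimeWarning: Mean of empty slice.
  ret = um.true_divide(
Traceback (most recent call last):
ValueError: zero-size array to reduction operation maximum which has no identity
```

The arm still hides the bins from above, so I'll look from the side.

```bash
python3 -c "
from h import *
im=cv2.imread('pics/t12.png') if __import__('os').path.exists('pics/t12.png') else snap('side','t12')[0]
cv2.imwrite('pics/c8.png',cv2.resize(im[210:390,220:440],(733,600),interpolation=cv2.INTER_CUBIC))"
```

```text
(no output)
```

View pics/c8.png

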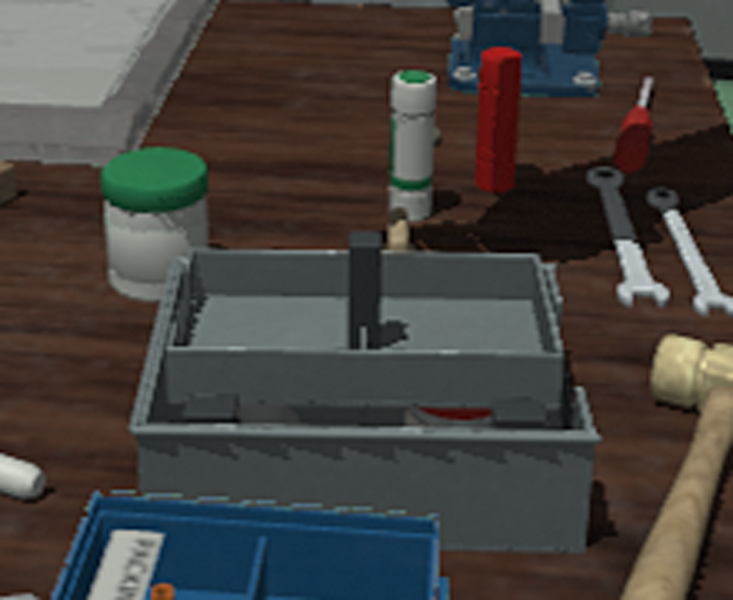

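c8 shows the top bin seated level on the ledges, with the post at (365,290). Next is the stamp.

```bash
python3 -m pendant '0.1 0.007 -0.011 0.1 0 0;0.2 0.007 -0.011 0.2 0 0;0.251 0.007 -0.011 0.254 0 0;0.35 0.007 -0.011 0.254 0 0;0.45 0.007 -0.011 0.254 0 0;0.5 0.007 -0.011 0.254 0 0;0.5 0.007 -0.011 0.254 0 0' 0.15; python3 -c "
from h import *
go((.478,.198,.028),0.065)
im,d=snap('side','t13');cv2.imwrite('pics/c9.png',cv2.resize(im[180:320,260:400],(600,600),interpolation=cv2.INTER_CUBIC))"
```

```text
time: 21.9
ee_pos: [0.4767, 0.2006, 0.0874]
eef_rot: [0.479, 0.52, -0.481, 0.518]
ft_force: [-0.0, -0.6, -0.6]
width: 0.0499
row [0.238 0.005 0.011 0.009 0.    0.002]
```

View pics/c9.png

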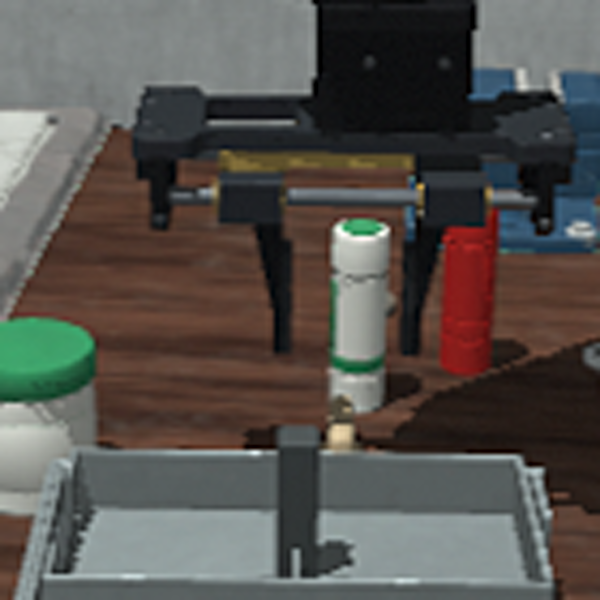

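c9 shows the fingers (282 and 411) straddling the stamp at 342.

```bash
python3 -m pendant '0.1 0.005 0.011 0 0 0;0.18 0.005 0.011 0 0 0;0.22 0.005 0.011 0 0 0;0.238 0.005 0.011 0 0 0;0.238 0.005 0.011 0 0 0;0.238 0.005 0.011 0 0 0';  python3 -m pendant '0 0 0 0 0 0;0 0 0 0 0 0;0 0 0 0 0 0;0 0 0 0 0 0;0 0 0 0 0 0;0 0 0 0 0 0' -1 15; python3 -m pendant '-0.1 0 0 0 0 0;-0.25 0 0 0 0 0;-0.4 0 0 0 0 0;-0.6 0 0 0 0 0;-0.68 0 0 0 0 0;-0.68 0 0 0 0 0'; python3 -c "
from h import *
b=np.array([.4865,.357]); f=np.array([np.cos(.081),np.sin(.081)])
go((*(b+.049*f),.2),.081);print(b+.049*f,b-.049*f)
im,d=snap('side','t14');cv2.imwrite('pics/c10.png',cv2.resize(im[140:280,260:400],(600,600),interpolation=cv2.INTER_CUBIC))"
```

```text
time: 22.55
ee_pos: [0.4801, 0.1986, 0.0307]
eef_rot: [0.481, 0.518, -0.48, 0.519]
ft_force: [-0.1, -0.4, -0.6]
width: 0.0498
time: 23.15
ee_pos: [0.4795, 0.1982, 0.0298]
eef_rot: [0.481, 0.518, -0.481, 0.518]
ft_force: [0.4, 0.7, -1.0]
width: 0.0119
time: 23.75
ee_pos: [0.4809, 0.199, 0.2028]
eef_rot: [0.482, 0.517, -0.48, 0.519]
ft_force: [0.3, -0.2, -1.1]
width: 0.0118
row [ 0.013  0.266 -0.63  -0.004 -0.    -0.003]
[0.53533934 0.36096466] [0.43766066 0.35303534]
```

View pics/c10.png

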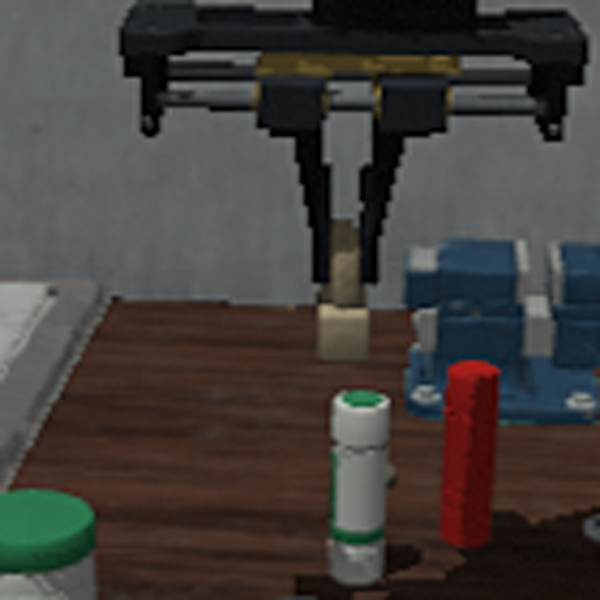

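c10 shows the stamp held upright at (345,300). The measured grip width is 12 mm, not the stated 32 mm. Now I'll place it over the base bin's +x half.

```bash
python3 -m pendant '0 0.07 -0.16 0 0 0;0 0.14 -0.32 0 0 0;0 0.2 -0.48 0 0 0;0 0.266 -0.63 -0.004 0 0;0 0.266 -0.63 -0.004 0 0;0 0.266 -0.63 -0.004 0 0'; python3 -c "
from h import *
go((.535,.361,.092),.081)"
```

```text
time: 24.4
ee_pos: [0.5327, 0.3612, 0.1974]
eef_rot: [0.478, 0.521, -0.48, 0.52]
ft_force: [0.1, -0.4, -0.3]
width: 0.0118
row [0.422 0.01  0.001 0.002 0.001 0.002]
```

```bash
python3 -m pendant '0.15 0.01 0.001 0 0 0;0.3 0.01 0.001 0 0 0;0.37 0.01 0.001 0 0 0;0.4 0.01 0.001 0 0 0;0.415 0.01 0.001 0 0 0;0.422 0.01 0.001 0 0 0;0.422 0.01 0.001 0 0 0;0.422 0.01 0.001 0 0 0'; python3 -c "
from h import *
go((.535,.361,.0915),.081)
im,d=snap('side','t15');cv2.imwrite('pics/c11.png',cv2.resize(im[180:380,240:420],(540,600),interpolation=cv2.INTER_CUBIC))"
```

```text
time: 25.2
ee_pos: [0.5369, 0.3606, 0.0954]
eef_rot: [0.48, 0.52, -0.479, 0.52]
ft_force: [-0.3, -0.8, -0.6]
width: 0.0116
row [ 0.015 -0.008 -0.002 -0.    -0.    -0.001]
```

View pics/c11.png

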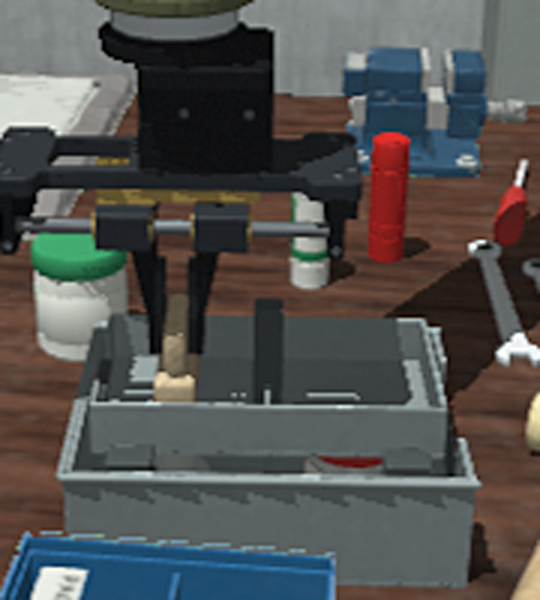

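c11 shows the stamp inside the top bin's far half at (175,350). I'll lower the last few millimetres and release.

```bash
python3 -m pendant '0.006 0 0 0 0 0;0.012 0 0 0 0 0;0.015 0 0 0 0 0;0.015 0 0 0 0 0'; python3 -m pendant '0 0 0 0 0 0;0 0 0 0 0 0;0 0 0 0 0 0;-0.1 0 0 0 0 0;-0.25 0 0 0 0 0;-0.45 0 0 0 0 0;-0.5 0 0 0 0 0;-0.5 0 0 0 0 0' -0.3; python3 -c "
from h import *
print(r.read_state()['joint_positions'])
for y in(0,.081,-.7,np.pi/2): go((.475,.084,.2),y)"
```

```text
time: 25.65
ee_pos: [0.5366, 0.3603, 0.0907]
eef_rot: [0.479, 0.52, -0.479, 0.52]
ft_force: [-0.7, 0.1, 1.9]
width: 0.012
time: 26.45
ee_pos: [0.5373, 0.3612, 0.2182]
eef_rot: [0.481, 0.519, -0.478, 0.52]
ft_force: [0.2, -0.4, -1.1]
width: 0.0303
[ 0.00963205  0.56211475 -0.98707278  1.36753129  0.46594572  1.44970395
 -0.87614313]
row [ 6.900e-02 -3.380e-01  1.085e+00  5.400e-02 -1.000e-03 -2.000e-03]
row [ 6.900e-02 -3.380e-01  1.085e+00 -0.000e+00 -1.000e-03 -3.000e-03]
row [ 0.069 -0.338  1.085  0.521 -0.002 -0.002]
row [ 6.900e-02 -3.380e-01  1.085e+00 -9.930e-01  1.000e-03 -3.000e-03]
```

```bash
python3 -m pendant '0 -0.06 0.18 0 0 0;0 -0.12 0.36 0 0 0;0 -0.18 0.54 0 0 0;0 -0.24 0.72 0 0 0;0 -0.3 0.9 0.03 0 0;0 -0.338 1 0.054 0 0;0 -0.338 1 0.054 0 0;0 -0.338 1 0.054 0 0' 0.15; python3 -c "
from h import *
im,d=snap('top','t16'); W=cloud('top',d); p=win(W,285,318,240,285,.095,.108); print('glue',p.mean(0) if len(p) else 0,len(p))
go((.475,.084,.13),0)"
```

```text
time: 27.25
ee_pos: [0.4722, 0.1032, 0.2147]
eef_rot: [-0.5, -0.5, 0.501, -0.5]
ft_force: [0.0, 1.1, 0.5]
width: 0.0502
glue 0 0
row [ 0.34   0.011  0.082  0.    -0.     0.   ]
```

```bash
python3 -m pendant '0.1 0.011 0.06 0 0 0;0.2 0.011 0.077 0 0 0;0.3 0.011 0.077 0 0 0;0.34 0.011 0.077 0 0 0;0.34 0.011 0.077 0 0 0'; python3 -c "
from h import *
go((.475,.084,.057),0)"
```

```text
time: 27.8
ee_pos: [0.4744, 0.0862, 0.1294]
eef_rot: [0.499, 0.502, -0.5, 0.5]
ft_force: [0.1, 0.8, 1.0]
width: 0.0501
row [ 0.29   0.003  0.009  0.002 -0.001  0.002]
```

```bash
python3 -m pendant '0.1 0.003 0.009 0 0 0;0.2 0.003 0.009 0 0 0;0.28 0.003 0.009 0 0 0;0.29 0.003 0.009 0 0 0;0.29 0.003 0.009 0 0 0;0.29 0.003 0.009 0 0 0'; python3 -m pendant '0 0 0 0 0 0;0 0 0 0 0 0;0 0 0 0 0 0;0 0 0 0 0 0;0 0 0 0 0 0' -1 12; python3 -m pendant '-0.1 0 0 0 0 0;-0.25 0 0 0 0 0;-0.4 0 0 0 0 0;-0.6 0 0 0 0 0;-0.75 0 0 0 0 0;-0.75 0 0 0 0 0;-0.75 0 0 0 0 0'; python3 -c "
from h import *
go((.4375,.353,.24),.081)"
```

```text
time: 28.4
ee_pos: [0.4771, 0.0832, 0.0595]
eef_rot: [0.5, 0.5, -0.499, 0.501]
ft_force: [-0.3, -0.2, 0.3]
width: 0.05
time: 28.9
ee_pos: [0.4762, 0.0826, 0.0583]
eef_rot: [0.5, 0.5, -0.5, 0.5]
ft_force: [-0.5, 0.0, 2.9]
width: 0.0286
time: 29.6
ee_pos: [0.4763, 0.0825, 0.2458]
eef_rot: [0.5, 0.499, -0.5, 0.5]
ft_force: [-0.4, -0.8, -1.3]
width: 0.0289
row [ 2.200e-02 -1.560e-01 -1.082e+00 -5.400e-02  1.000e-03 -1.000e-03]
```

```bash
python3 -m pendant '0 -0.03 -0.18 0 0 0;0 -0.06 -0.36 0 0 0;0 -0.09 -0.54 0 0 0;0 -0.12 -0.72 0 0 0;0 -0.15 -0.9 -0.03 0 0;0 -0.156 -1 -0.054 0 0;0 -0.156 -1 -0.054 0 0;0 -0.156 -1 -0.054 0 0'; python3 -c "
from h import *
go((.4365,.353,.16),.081)"
```

```text
time: 30.4
ee_pos: [0.4362, 0.3327, 0.2439]
eef_rot: [0.478, 0.521, -0.48, 0.52]
ft_force: [0.2, -0.1, -0.7]
width: 0.0289
row [ 0.335  0.009 -0.081  0.001  0.     0.002]
```

```bash
python3 -m pendant '0 0.003 -0.081 0 0 0;0.1 0.003 -0.081 0 0 0;0.25 0.003 -0.081 0 0 0;0.34 0.003 -0.081 0 0 0;0.42 0.003 -0.081 0 0 0;0.46 0.003 -0.081 0 0 0;0.48 0.003 -0.081 0 0 0;0.48 0.003 -0.081 0 0 0'; python3 -c "
from h import *
go((.4365,.353,.1195),.081)
im,d=snap('side','t17');cv2.imwrite('pics/c12.png',cv2.resize(im[160:380,240:420],(490,600),interpolation=cv2.INTER_CUBIC))"
```

```text
time: 31.2
ee_pos: [0.4365, 0.3522, 0.1254]
eef_rot: [0.479, 0.52, -0.48, 0.52]
ft_force: [0.4, -0.5, 0.1]
width: 0.0291
row [ 0.023  0.    -0.003 -0.001  0.     0.   ]
```

View pics/c12.png

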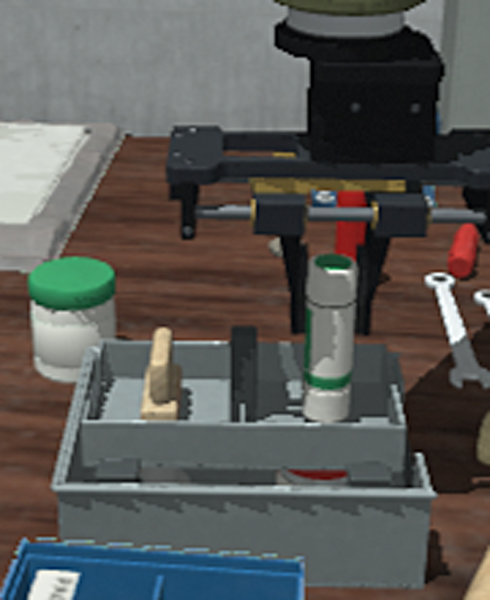

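c12 shows the stamp upright at (160,375) and the glue stick over its half at (330,340). I'll lower it and release.

```bash
python3 -m pendant '0.008 0 -0.003 0 0 0;0.015 0 -0.003 0 0 0;0.02 0 -0.003 0 0 0;0.023 0 -0.003 0 0 0;0.025 0 -0.003 0 0 0;0.025 0 -0.003 0 0 0'; python3 -m pendant '0 0 0 0 0 0;0 0 0 0 0 0;0 0 0 0 0 0;0 0 0 0 0 0;-0.1 0 0 0 0 0;-0.25 0 0 0 0 0;-0.4 0 0 0 0 0;-0.6 0 0 0 0 0' -0.06; python3 -m pendant '0 0 0.15 0 0 0;0 0 0.3 0 0 0;0 0 0.45 0 0 0;0 0 0.6 0 0 0;0 0 0.8 0 0 0;0 0 1 0 0 0;0 0 1 0 0 0;0 0 1 0 0 0'; python3 -m pendant '0 0 0.15 0 0 0;0 0 0.3 0 0 0;0 0 0.45 0 0 0;0 0 0.6 0 0 0;0 0 0.8 0 0 0;0 0 0.8 0 0 0;0 0 0.8 0 0 0;0 0 0.8 0 0 0'; python3 -c "
from h import *
im,d=snap('top','t18');im2,_=snap('side','t19'); W=cloud('top',d)
b=win(W,90,210,185,330,.058,.072); print('base',rect(b[:,:2],.208,.158),len(b))
t=win(W,90,210,175,330,.082,.095);print('top',rect(t[:,:2],.186,.100),len(t)); 
for nm,z in(('post',(.116,.13)),('stamp',(.105,.116)),('glue',(.155,.17))):
    p=win(W,90,220,175,330,*z); print(nm,np.median(p,0),len(p))
a=cv2.resize(im[180:340,80:260],(450,400));b=cv2.resize(im2[200:380,240:400],(350,400));cv2.imwrite('pics/c13.png',np.hstack([a,b]))"
```

```text
time: 31.85
ee_pos: [0.4361, 0.3537, 0.1193]
eef_rot: [0.479, 0.52, -0.479, 0.52]
ft_force: [0.4, -0.2, -0.4]
width: 0.0286
time: 32.65
ee_pos: [0.4356, 0.3529, 0.2696]
eef_rot: [0.479, 0.52, -0.48, 0.52]
ft_force: [1.5, 0.6, 0.4]
width: 0.0412
time: 33.45
ee_pos: [0.4565, 0.103, 0.2694]
eef_rot: [0.48, 0.519, -0.48, 0.519]
ft_force: [0.6, 0.7, 0.4]
width: 0.0407
time: 34.25
ee_pos: [0.4729, -0.0925, 0.2693]
eef_rot: [0.479, 0.521, -0.478, 0.521]
ft_force: [0.5, -0.3, 0.8]
width: 0.0408
base (np.float64(0.004604017029341517), np.float64(0.0829031394697306), array([0.20817558, 0.16242844]), array([0.48751793, 0.35761807])) 5033
top (np.float64(0.0011595075504652608), np.float64(0.0872664625997166), array([0.18491652, 0.10007603]), array([0.48668626, 0.35545423])) 761
post [0.48256694 0.35119702 0.1205853 ] 139
stamp [0.53360198 0.35146715 0.10938439] 236
glue [0.43557381 0.35318924 0.16017412] 260
```

The viewer limit is reached, so the last checks are numeric before I hand in.

```bash
python3 - <<'E'
from h import *
from bench import close_job
im,d=snap('side','t20'); S=cloud('side',d); W=cloud('top',np.load('pics/t18.npy')); W0=cloud('top',np.load('pics/top0.npy'))
t=win(W,90,210,175,330,.082,.095); A=np.c_[t[:,:2],np.ones(len(t))]; print('top bin rim plane',np.linalg.lstsq(A,t[:,2],rcond=None)[0][:2].round(3),np.median(t[:,2]))
for a,b in((.07,.09),(.09,.11),(.11,.13),(.13,.15),(.15,.162)):
    m=(abs(S[...,0]-.4375)<.028)&(abs(S[...,1]-.353)<.04)&(S[...,2]>a)&(S[...,2]<b); q=S[m]; print('glue x at z',a,np.round([q[:,0].min(),q[:,0].max(),q[:,1].max()],3))
m=win(W,90,220,175,330,.09,.118); m=m[abs(m[:,0]-.535)<.03]; print('stamp top z',np.percentile(m[:,2],[50,95]))
for w in(W0,W):
    p=win(w,220,270,160,215,.07,.085); print('talc',p.mean(0).round(4))
    p=win(w,355,380,258,280,.005,.013); print('disc',p.mean(0).round(4),len(p))
print(r.read_state()['ft_force'])
E
python3 -c "
from bench import close_job
print(close_job())"
```

```text
top bin rim plane [-0.003 -0.005] 0.08573479064033096
glue x at z 0.07 [0.421 0.448 0.373]
glue x at z 0.09 [0.42  0.448 0.371]
glue x at z 0.11 [0.42  0.449 0.372]
glue x at z 0.13 [0.42  0.448 0.372]
glue x at z 0.15 [0.42  0.449 0.371]
stamp top z [0.10807933 0.11152934]
talc [0.6268 0.1936 0.0754]
disc [ 0.4756 -0.0435  0.0067] 182
talc [0.627  0.1937 0.0755]
disc [ 0.4764 -0.0431  0.0068] 166
[0.41624467 0.33450008 0.10279582]
the job is handed in; nothing more can be done
None
```

Both kits are packed, and I handed the job in at about 34 s of the 144 s allowed. No verdict was reported.

**What I did:**
1. I set the grease tin in the base bin's scooped half and the guide pin in the other half.
2. I turned the top bin half a turn by its post and set it on the ledges.
3. I stood the lot stamp in the top bin's scooped half and the glue stick in the other half, then backed the arm clear.

**Last checks:**

| Item | Result |
|---|---|
| Top bin centre | about 2 mm from the base bin's centre |
| Top bin yaw | 0.087 rad against the base bin's 0.083 rad |
| Top bin level | rim tilt about 0.005 rad |
| Top bin height | rim read 86 mm (88 mm expected), post top about 121 mm (122 mm expected) |
| Glue stick | vertical: same edges at every height |
| Stamp | top at about 111 mm, as expected for standing on the floor |
| Talc pot and disc | moved less than 1 mm |

**What disagreed or wasn't checked:**
- **Stamp size:** the block is much thinner than described. The grip is about 12 mm wide instead of 32 mm, and the foot about 22 mm instead of 46 mm. Its heights matched, and it was the only stepped wooden block in view, so I took it as the lot stamp.
- **Stamp and post position:** in the last depth data the stamp and post medians sat 4–9 mm nearer the camera than intended. I took this as the camera also seeing their side faces.
- **Tin and pin:** I saw both upright before stacking. After the top bin went on, they showed only in part between the bins in the side pictures and were not measured again.
- **Last picture:** the final combined view was refused by the 16-picture limit, so the final check used depth data only.

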